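# Roll a conveyor roller into the crate and shut the gate

## Robot

A 6-joint arm with a two-finger parallel gripper is mounted at the origin on the work surface. World frame = base frame: x ahead of the robot, y to its left, z up, the work surface at z = 0. Lengths are in m, angles in degrees, forces in N, time in s.
With the tool pointing down it reaches from about 0.3 to 0.75 m from the base axis. Payload 8.5 kg.
Tool frame: the origin (TCP) lies midway between the tips of the shut fingers; the grasp point (between the pads) lies env.tcp_to_grasp behind it (env.tcp_to_grasp is the distance from the TCP to the grasp point, in m); z points along the fingers, y is the line along which they close (so a half turn about z gives the same grasp; the last joint's range is limited). The gripper opens to 85 mm and grips with 20 to 120 N. Pads are 22 mm wide; open, the fingers measure 114 mm over their backs; the gripper's body (76 mm by 85 mm) begins 54 mm behind the grasp point. The pads swing forward as they close: fully open they stand 13 mm farther back than shut.
Start: joints at [58.768, 21.807, 74.336, -0, 83.858, -12.336], TCP at [0.178, 0.52, 0.231] pointing down, gripper open.
Joint ranges: [-178.18, 178.18], [-50.72, 133.34], [12.68, 142.11], [-81.47, 261.47], [9.98, 163.14], [-165.26, 165.26]. Speed limits (degrees/s): [136.94, 136.94, 180, 180, 180, 180].

## Interface

Orientations are given as a 3x3 rotation matrix whose columns are the frame's x, y, z axes.
In Python, from rig import observe, optics, job, env gives the robot as it stands. The module is installed in compiled form; this text tells all that it offers.
- The arm moves only by the shell command python3 -m jog 'ROWS' [FORCE]. ROWS is JSON, a list of rows, each a list of 7 numbers: the turn, a rotation vector about the tool's x, y, z in rad, then the shift along the tool's x, y, z in m, then the opening in per cent of the stroke, from 0 (shut) to 100 (fully open). A call has 1 to 10 rows; each row shifts and turns the commanded pose from where the row before left it, along the tool's axes as they then stand; what a row does not reach is not made up. A row lasts 1/8 s, in which the tool goes at most 62.5 mm and 10.7 degrees, less where a joint would pass 70% of its speed; a pose out of reach is approached as far as the arm can. A call is refused whole if a number of a shift passes 0.0625 or a number of a turn 0.188, either way. A call with a gripper value outside its range is refused whole. The fingers move at their own pace and stop on an object; FORCE is the grip in N (left out, the last holds). Time passes only in rows, so rows that do not move let the fingers close. It gives the time, the measured TCP pose, the force, the opening and the grip force at its end, in the units of the state.
- observe(): the state, without advancing time (a new reading comes with each control period).
- optics.get_image(name): name is "scene" or "top" or "wrist"; returns a dict with "pixels" (400x640x3 uint8, red, green, blue), "mtx" (3x3 intrinsics, pixels), "rvec" (rotation vector, rad) and "tvec" (3), from world to camera coordinates, as OpenCV has them. Camera axes: x right, y down, z forward; pixel columns grow to the right and rows downward; lengths in m; the calibration is good to about 2 mm. A picture is of the moment at which its call begins. There is no depth.
- job.close_job(): hands the job in; it is judged then, once.
The state is a dict: "time_s": time; "q": joint angles; "qvel": joint speeds; "joint_efforts": joint torques, N m; "position": TCP position; "tool_rot": TCP orientation; "ft_force": force on the tool from outside, world axes, zero at the start; "wrist_torque": the same for the moment, N m; "grip_width": finger opening in m; "gripper_force": force on a finger pad.
Only numpy, scipy, OpenCV 4.12 (cv2) and the standard library are available. Lean on these libraries where they do the work, as an engineer would, in place of code of your own. Each camera call takes 0.05 s, during which the arm holds its last target. There are 200 camera calls.

## Task

One conveyor roller is still lying loose on the desk. Roll it gently along the desk, up the crate's entry ramp and over the ridge until it drops into the empty front bay (do not lift it and do not fling it), then slide the crate's metal gate all the way across so that the roller cannot come out. Leave the roller already packed in the rear bay, the carton, the spray can and the small parts bin as they are.

Things in the scene. Friction and masses are not known exactly. Their poses are not given: they have to be found in the camera images.
- roller: the loose conveyor roller lying on the desk: plain grey plastic cylinder, diameter 80 mm, length 150 mm, flat ends, 0.5 to 0.9 kg. Too thick to grasp; it rolls at a touch, about 10 mm on after a slow push, and back down the ramp if let go there. Origin at its centre, 40 mm above what it lies on; its x axis is the cylinder's axis, y and z turn as it rolls
- crate: blue open crate fixed to the desk, its front open. Origin on the desk under the ridge at the top of the ramp, mid-width. x points level into the crate, y across it (along a seated roller's axis; the gate closes towards +y), z up. Inner faces of the side walls at y = -107 and +107 mm, walls 60 mm high; the -y wall begins at x = -10, the +y wall at x = -30 mm. Back wall at x = 169 mm
- ramp_foot (a point): middle of the ramp's foot, on the desk, at crate x = -84 mm, axes as the crate's. From here the ramp (214 mm wide) rises to the ridge at crate x = -4 to +4 mm, 11 mm high; behind it a slope falls to the front bay's floor. The loose roller starts before the ramp, within 10 mm of the crate's mid-line and about 5 degrees of square
- front_bay (a point): centre of a roller seated in the front bay: crate x = 30, y = 0, z = 44 mm (3 mm of play in x). Bay floor 4 mm high; behind it a 45 mm high divider at crate x = 73 to 81 mm, then the rear bay. A seated roller cannot roll back by itself. Axes as the crate's
- packed_roller: an identical roller already lying in the rear bay of the crate, centre at about x = 125 mm of the crate; leave it there. Origin at its centre, x axis along it
- gate (a joint): sliding gate, an aluminium bar 150 mm long, 8 mm thick, 20 to 48 mm above the desk at crate x = -26 to -18 mm. Value in m: near 0 = open (drawn back to the -y side), 0.150 = shut at its end stop, the bar then reaching to crate y = +20 mm. Slides along the crate's +y with 2 to 4 N, stays where left; a roller not fully home blocks it. Its 40 mm high track: crate y = -277 to -117 mm
- gate_tab (a point): middle of the top edge, 88 mm above the desk, of the upright tab at the gate's leading end: a plate 30 mm (crate x) by 8 mm (crate y), rising 40 mm above the bar. With the gate at 0 it is at crate x = -37, y = -134 mm. Push its -y face towards the crate's +y; above the bar there is room for closed fingers
- carton: cardboard carton 75 x 100 x 65 mm, on the desk near the robot; origin under its centre. Bystander
- spray_can: aluminium spray can, diameter 58 mm, 150 mm tall, upright on the far part of the desk; origin under its centre. Bystander
- parts_bin: small open blue bin of steel pins, 110 x 150 x 70 mm, fixed to the desk; origin under its centre. Bystander
There are look-alikes about, which are no part of the job. What is shaped like the roller but red is not meant. Leave any pink look-alike of the packed_roller alone.

How it is judged (in metres and radians):
On the way:
1. the roller lies at rest in the empty front bay while the gate is still open (x of roller in the frame of crate between 0.023 and 0.037 m and y of roller in the frame of crate between -0.036 and 0.036 m and z of roller in the frame of crate below 0.048 m and angle between the x axis of roller and the y axis of crate, either way round below 0.12 rad and linear speed of roller below 0.02 m/s and value of joint gate below 0.06 m), for 0.2 s.
At the end, for the whole second after the job is handed in: the loose roller lies at rest on the floor of the front bay (centre at crate x 23 to 37 mm, within 36 mm of the middle across, no higher than 48 mm, its axis within 0.12 rad of the crate's y), the gate is shut (joint above 0.140 m), and the packed roller is still in the rear bay (x of roller in the frame of crate between 0.023 and 0.037 m and y of roller in the frame of crate between -0.036 and 0.036 m and z of roller in the frame of crate below 0.048 m and angle between the x axis of roller and the y axis of crate, either way round below 0.12 rad and linear speed of roller below 0.02 m/s and x of packed_roller in the frame of crate between 0.115 and 0.135 m and z of packed_roller in the frame of crate below 0.05 m and value of joint gate above 0.14 m); the robot touches nothing.
It fails at once if the roller is lifted off the desk or stood on end (its centre more than 70 mm high) (height (world z) of roller above 0.07 m).
It fails at once if the roller is flung (faster than 0.5 m/s) (linear speed of roller above 0.5 m/s).
It fails at once if the packed roller is lifted or taken out of the rear bay (height (world z) of packed_roller above 0.065 m).
It fails at once if the carton or the spray can is pushed more than 20 mm or tipped (distance of any of carton, spray_can from where it was at the start of the episode above 0.02 m or angle between any of carton, spray_can's own z axis and vertical above 0.3 rad).
It fails at once if the small parts bin is pushed hard (over 25 N) (contact force between parts_bin and anything else above 25 N).
It also fails if it takes over 48 s, if anything falls off the work surface, if the arm or the gripper's body presses on something with over 40 N, if the wrist force passes 120 N, or if a joint passes its speed limit or range.

## Working session

There is one attempt and no reset: what is moved stays moved. The work goes in short steps, Python scripts to look and compute and a shell command to move; the robot and the scene stay as the last step left them, time stands still between calls to the robot, and variables do not carry over. Pictures are saved under pics/ and viewed, at most 10 in all, crops included, and the job is handed in when it is done.

```bash
mkdir -p pics; python3 - <<'E'
from rig import observe,optics,env
import cv2
for n in("top","scene"):
    im=optics.get_image(n); cv2.imwrite(f"pics/{n}0.png",im["pixels"][:,:,::-1])
    print(n,im["mtx"].tolist(),im["rvec"],im["tvec"])
s=observe();print(s["time_s"],s["position"],s["tool_rot"],env.tcp_to_grasp,s["ft_force"])
E
```

```text
top [[443.0164893924817, 0.0, 315.3614893908495], [0.0, 443.0164893924817, 198.82408406894425], [0.0, 0.0, 1.0]] [ 2.10923346 -2.13355112  0.18528221] [0.10086725 0.56535881 1.29573569]
scene [[488.65303209182235, 0.0, 322.09261164133653], [0.0, 488.65303209182235, 194.43922416322053], [0.0, 0.0, 1.0]] [ 1.95402869  1.14951411 -0.57056226] [-0.34726433 -0.19272986  1.70470861]
0.1 [0.17799439 0.52012863 0.23077542] [[-9.46116805e-01  3.23824921e-01 -6.42131071e-04]
 [ 3.23825467e-01  9.46116166e-01 -1.12612206e-03]
 [ 2.42864198e-04 -1.27338140e-03 -9.99999160e-01]] 0.0187 [ 0.01675408  1.07444547 -0.79519832]
```

View pics/top0.png

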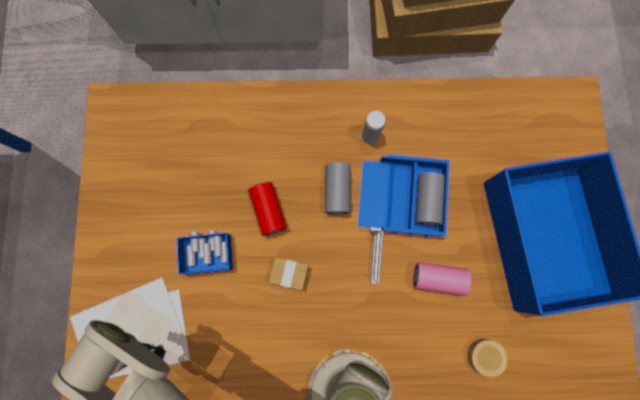

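View pics/scene0.png

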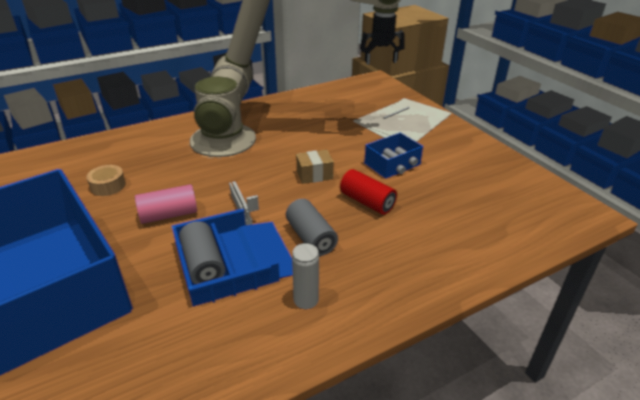

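The top view shows the loose roller at (338,188), the ramp and crate at (360–448, 157–236), and the gate track at (377,258). The red cylinder (267,208) and the pink one (442,278) are look-alikes. Crate x runs to image right (world −y) and crate y runs up (world +x).

```bash
cat > h.py <<'E'
import numpy as np,cv2
from rig import observe,optics
def ray(im,uv,z):
    R,_=cv2.Rodrigues(im["rvec"]);t=np.ravel(im["tvec"]);c=-R.T@t
    p=cv2.undistortPoints(np.float64(uv).reshape(-1,1,2),im["mtx"],None)[:,0]
    d=np.c_[p,np.ones(len(p))]@R
    return c+d*((z-c[2])/d[:,2])[:,None]
def proj(im,P): return cv2.projectPoints(np.float64(P),im["rvec"],im["tvec"],im["mtx"],None)[0][:,0]
E
python3 - <<'E'
from h import *
im=optics.get_image("top");px=im["pixels"]
R,_=cv2.Rodrigues(im["rvec"]);print("cam",-R.T@np.ravel(im["tvec"]))
crop=px[130:300,240:460];cv2.imwrite("pics/c1.png",cv2.resize(crop,None,fx=3.5,fy=3.5,interpolation=cv2.INTER_CUBIC)[:,:,::-1])
hsv=cv2.cvtColor(px,cv2.COLOR_RGB2HSV)
m=((hsv[...,0]>100)&(hsv[...,0]<125)&(hsv[...,1]>130)).astype(np.uint8);m[:, :340]=0;m[:,470:]=0;m[:140]=0;m[250:]=0
m=cv2.morphologyEx(m,cv2.MORPH_OPEN,np.ones((3,3)))
c=max(cv2.findContours(m,0,1)[0],key=cv2.contourArea)[:,0]
print(cv2.approxPolyDP(c.reshape(-1,1,2),3,True)[:,0].tolist())
g=((hsv[...,1]<70)).astype(np.uint8);g[:, :315]=0;g[:,358:]=0;g[:145]=0;g[230:]=0
c=max(cv2.findContours(g,0,1)[0],key=cv2.contourArea);r=cv2.minAreaRect(c);print(r)
for z in(.02,.04,.08):print(ray(im,[r[0]],z),ray(im,cv2.boxPoints(r),z)[:,:2].round(3).tolist())
E
```

```text
cam [0.32091359 0.08380275 1.37794315]
[[364, 162], [359, 225], [425, 235], [445, 234], [448, 161], [390, 155], [380, 162]]
((337.5, 187.5), (51.0, 25.0), 90.0)
[[0.60767463 0.02495081 0.02      ]] [[0.691, 0.063], [0.69, -0.016], [0.527, -0.012], [0.527, 0.065]]
[[0.60345116 0.02581759 0.04      ]] [[0.685, 0.063], [0.684, -0.015], [0.523, -0.011], [0.524, 0.066]]
[[0.59500424 0.02755115 0.08      ]] [[0.674, 0.064], [0.673, -0.012], [0.517, -0.008], [0.518, 0.066]]
```

View pics/c1.png

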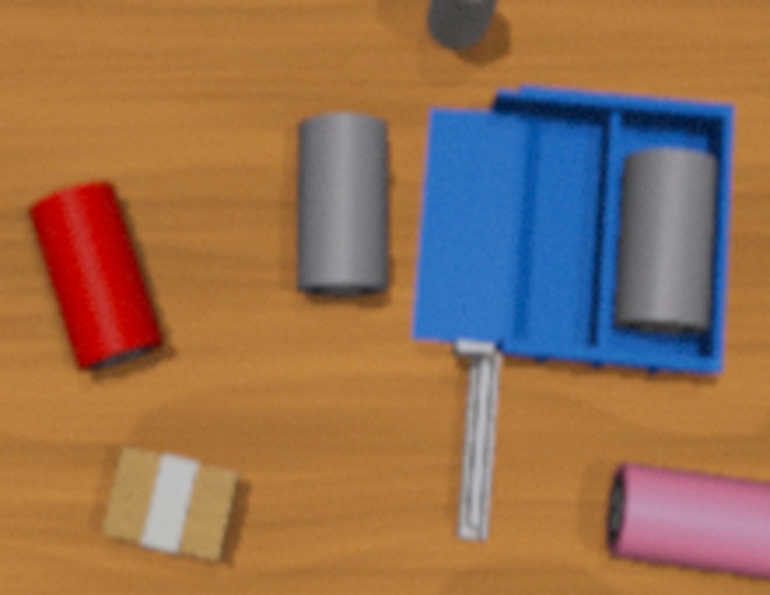

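```bash
python3 - <<'E'
from h import *
from scipy.optimize import least_squares
im=optics.get_image("top")
f=lambda p:np.float64(p)/3.5+[240,130]
W=np.array([[-84,107,0],[-84,-107,0],[-37,-134,88],[77,107,45],[77,-107,45],[0,107,11],[0,-107,11]])/1e3
uv=f([[430,108],[414,338],[477,345],[613,115],[603,345],[530,115],[519,345]])
def T(p):
    x,y,a=p;X=np.array([np.cos(a),np.sin(a),0]);Y=np.array([-X[1],X[0],0]);return W@np.array([X,Y,[0,0,1]])+[x,y,0]
s=least_squares(lambda p:np.clip(proj(im,T(p))-uv,-4,4).ravel(),[.58,-.1,-1.57],x_scale=[.1,.1,.1])
print(s.x,np.degrees(s.x[2]),(proj(im,T(s.x))-uv).round(1).tolist())
x,y,a=s.x;X=np.array([np.cos(a),np.sin(a)]);Y=np.array([-X[1],X[0]])
print("X",X,"Y",Y)
# roller: model silhouette fit
px=im["pixels"];hsv=cv2.cvtColor(px,cv2.COLOR_RGB2HSV)
g=((hsv[...,1]<75)).astype(np.uint8);g[:, :315]=0;g[:,358:]=0;g[:145]=0;g[230:]=0
c=max(cv2.findContours(g,0,1)[0],key=cv2.contourArea);g=cv2.drawContours(np.zeros_like(g),[c],-1,1,-1)
th=np.linspace(0,2*np.pi,40)
def sil(p):
    A=np.array([np.cos(p[2]),np.sin(p[2]),0]);B=np.array([-A[1],A[0],0])
    P=np.concatenate([np.array([p[0],p[1],.04])+e*A*.075+.04*(np.outer(np.cos(th),B)+np.outer(np.sin(th),[0,0,1])) for e in(-1,1)])
    h=cv2.convexHull((proj(im,P)*16).astype(np.int32));b=np.zeros(g.shape,np.uint8);cv2.fillConvexPoly(b,h,1,shift=4);return b
from scipy.optimize import minimize
best=min((( sil((i,j,k))!=g).sum(),i,j,k) for i in np.arange(.58,.625,.003) for j in np.arange(.01,.04,.002) for k in np.radians(np.arange(-10,11,2)))
r=minimize(lambda p:(sil(p)!=g).sum(),best[1:],method="Nelder-Mead",options=dict(initial_simplex=np.array(best[1:])+np.array([[0,0,0],[.003,0,0],[0,.003,0],[0,0,.03]])))
print(best,r.x,r.fun,g.sum());d=r.x[:2]-[x,y];print("roller in crate",d@X,d@Y,"axis vs Y deg",np.degrees(r.x[2]-a-np.pi/2))
for n,P in dict(foot=(-84,0),tab=(-37,-134),bay=(30,0)).items():print(n,np.array([x,y])+P[0]/1e3*X+P[1]/1e3*Y)
E
```

```text
[ 0.61814933  2.67070424 -1.6770746 ] -96.0892963919203 [[-856.5, 0.6], [-880.5, -0.4], [-942.7, 4.5], [-886.3, -0.6], [-912.4, 0.7], [-866.7, 0.0], [-891.9, -0.3]]
X [-0.10607831 -0.99435778] Y [ 0.99435778 -0.10607831]
(np.int64(136), np.float64(0.604), np.float64(0.026000000000000002), np.float64(-0.03490658503988659)) [ 0.60349057  0.02553486 -0.01265235] 117.0 1277
roller in crate 2.631799728260361 0.26601905083064087 axis vs Y deg 5.364369948694994
foot [0.62705991 2.7542303 ]
tab [0.48883029 2.72170998]
bay [0.61496698 2.64087351]
```

```bash
python3 - <<'E'
from h import *
from scipy.optimize import least_squares
im=optics.get_image("top")
f=lambda p:np.float64(p)/3.5+[240,130]
W=np.array([[-84,107,0],[-84,-107,0],[-37,-134,88],[77,107,45],[77,-107,45],[0,107,11],[0,-107,11]])/1e3
uv=f([[430,108],[414,338],[477,345],[613,115],[603,345],[530,115],[519,345]])
def T(p):
    x,y,a=p;X=np.array([np.cos(a),np.sin(a),0]);Y=np.array([-X[1],X[0],0]);return W@np.array([X,Y,[0,0,1]])+[x,y,0]
s=least_squares(lambda p:(proj(im,T(p))-uv).ravel(),[.58,-.1,-1.57],x_scale=[.1,.1,.1],loss="soft_l1")
print(s.x,np.degrees(s.x[2]),(proj(im,T(s.x))-uv).round(1).tolist())
x,y,a=s.x;X=np.array([np.cos(a),np.sin(a)]);Y=np.array([-X[1],X[0]]);np.save("crate.npy",s.x)
print("X",X,"Y",Y)
R=ray(im,f([[299,205],[388,205],[343,115],[343,290]]),.04);print(R)
q=np.array([.6035,.0255]);d=q-[x,y];print("roller in crate",d@X,d@Y,"axis vs Y deg",np.degrees(-.0127-a-np.pi/2))
for n,P in dict(foot=(-84,0),tab=(-37,-134),bay=(30,0),packed=(125,0)).items():
    w=np.array([x,y])+P[0]/1e3*X+P[1]/1e3*Y;print(n,w)
E
```

```text
[ 0.58428649 -0.13290454 -1.67237072] -95.81978402686318 [[0.4, -0.3], [0.0, 0.0], [0.0, 5.0], [1.3, -1.7], [0.6, 1.0], [-1.5, -1.0], [-2.6, -0.0]]
X [-0.10139982 -0.99484576] Y [ 0.99484576 -0.10139982]
[[ 0.60054612  0.06309304  0.04      ]
 [ 0.59955649 -0.01526439  0.04      ]
 [ 0.68190175  0.0227183   0.04      ]
 [ 0.52436367  0.02584583  0.04      ]]
roller in crate -0.15953633131015926 0.0030522854870538227 axis vs Y deg 5.092127627047032
foot [ 0.59280408 -0.0493375 ]
tab [ 0.45472895 -0.08250767]
bay [ 0.5812445  -0.16274991]
packed [ 0.57161151 -0.25726026]
```

Crate origin is at about (0.584, −0.133) with yaw −95.8°. The roller is at crate (−160, 3) mm, 5° off square, which agrees with the given ranges. I'll push with the open fingers spread along the roller's axis so that it squares up. First I turn the tool in place, then move to behind the roller.

```bash
python3 -m jog '[[0,0,0.168,0,0,0,100],[0,0,0.168,0,0,0,100],[0,0,0.168,0,0,0,100],[0,0,0.168,0,0,0,100],[0,0,0.168,0,0,0,100],[0,0,0.168,0,0,0,100],[0,0,0.168,0,0,0,100],[0,0,0.166,0,0,0,100]]'
python3 -m jog '[[0,0,0,-0.037,0.047,0,100],[0,0,0,-0.037,0.047,0,100],[0,0,0,-0.037,0.047,0,100],[0,0,0,-0.037,0.047,0,100],[0,0,0,-0.037,0.047,0,100],[0,0,0,-0.037,0.047,0,100],[0,0,0,-0.037,0.047,0,100],[0,0,0,-0.037,0.047,0,100],[0,0,0,-0.037,0.047,0,100],[0,0,0,0,0,0,100]]'
cat >> h.py <<'E'
def st(tilt=False):
    s=observe();x,y,a=np.load("crate.npy");X=np.array([np.cos(a),np.sin(a)]);Y=np.array([-X[1],X[0]])
    d=np.array(s["position"][:2])-[x,y];r=np.array(s["tool_rot"])
    print("t",round(s["time_s"],2),"crate mm",(1e3*np.r_[d@X,d@Y,s["position"][2]]).round(1),"tooly yaw err deg",np.degrees(np.arctan2(r[:2,1]@-X,r[:2,1]@Y)).round(2),"tilt",r[:,2].round(3),"F",np.round(s["ft_force"],1),"w",round(s["grip_width"],4))
E
python3 -c "from h import *;st()"
```

```text
time_s: 1.25
position: [0.1781, 0.5203, 0.2312]
tool_rot: [[0.106, 0.994, -0.0], [0.994, -0.106, -0.0], [-0.0, -0.0, -1.0]]
ft_force: [1.0, -0.2, -0.5]
grip_width: 0.0853
gripper_force: 0.0
time_s: 2.5
position: [0.5675, 0.1433, 0.2303]
tool_rot: [[0.105, 0.994, -0.001], [0.994, -0.105, -0.0], [-0.001, -0.001, -1.0]]
ft_force: [0.1, 0.7, 0.4]
grip_width: 0.0855
gripper_force: 0.0
t 2.5 crate mm [-273.1  -44.7  230.3] tooly yaw err deg -0.23 tilt [-0.001 -0.    -1.   ] F [0.1 0.7 0.4] w 0.0855
```

```bash
python3 -m jog '[[0,0,0,-0.028,0.048,0,100],[0,0,0,0,0,0.05,100],[0,0,0,0,0,0.05,100],[0,0,0,0,0,0.05,100],[0,0,0,0,0,0.04,100],[0,0,0,0,0,0.02,100],[0,0,0,0,0,0,100]]' | tail -1
python3 - <<'E'
from h import *
st()
im=optics.get_image("scene");cv2.imwrite("pics/s1.png",cv2.resize(im["pixels"][120:320,160:440],None,fx=2.8,fy=2.8,interpolation=cv2.INTER_CUBIC)[:,:,::-1])
E
```

```text
gripper_force: 0.0
t 3.38 crate mm [-248.5   -0.3   20.1] tooly yaw err deg 0.07 tilt [-0.003  0.    -1.   ] F [ 0.7 -0.7  0.7] w 0.0855
```

View pics/s1.png

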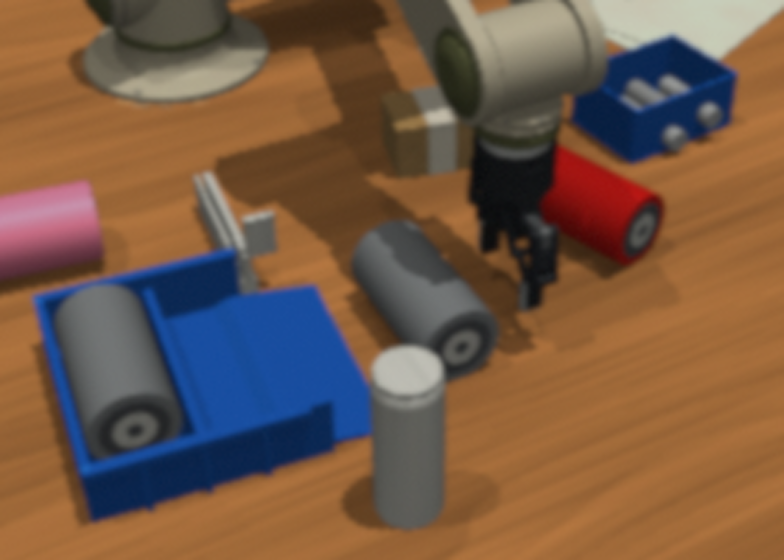

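The fingers stand behind the roller (crop ~(530,290), roller ~(425,300)) and the gap is clear. Now a slow push.

```bash
python3 -m jog '[[0,0,0,-0.01,0.003,0,100],[0,0,0,-0.01,0,0,100],[0,0,0,-0.008,0,0,100],[0,0,0,-0.004,0,0,100],[0,0,0,-0.004,0,0,100],[0,0,0,-0.004,0,0,100],[0,0,0,-0.004,0,0,100],[0,0,0,-0.004,0,0,100],[0,0,0,-0.004,0,0,100],[0,0,0,-0.004,0,0,100]]' | tail -1
cat >> h.py <<'E'
def roller():
    # right (leading) edge + ends of loose roller in top image -> crate mm
    im=optics.get_image("top");x,y,a=np.load("crate.npy");X=np.array([np.cos(a),np.sin(a)]);Y=np.array([-X[1],X[0]])
    hsv=cv2.cvtColor(im["pixels"],cv2.COLOR_RGB2HSV);g=((hsv[...,1]<75)).astype(np.uint8);g[:,:318]=0;g[:,416:]=0;g[:145]=0;g[222:]=0
    g=cv2.morphologyEx(g,cv2.MORPH_OPEN,np.ones((3,3)));v=[];e=[]
    for r in range(166,208,3):
        k=np.flatnonzero(g[r]); 
        if len(k): e.append(ray(im,[[k.max()+1,r+.5]],.04)[0,:2]-[x,y])
    e=np.array(e);p=np.polyfit(e@Y,e@X,1);print("leading edge x mm",1e3*np.polyval(p,0),"=> centre",1e3*np.polyval(p,0)-40,"skew deg",np.degrees(np.arctan(p[0])))
    return im
E
python3 - <<'E'
from h import *
st();im=roller();cv2.imwrite("pics/t1.png",cv2.resize(im["pixels"][130:270,290:460],None,fx=4,fy=4,interpolation=cv2.INTER_CUBIC)[:,:,::-1])
E
```

```text
gripper_force: 0.1
t 4.67 crate mm [-191.7    3.9   21.3] tooly yaw err deg 0.03 tilt [ 0.  0. -1.] F [-0.3 -0.4  0.2] w 0.0853
leading edge x mm -98.13044570489225 => centre -138.13044570489225 skew deg -10.57352552877343
```

View pics/t1.png

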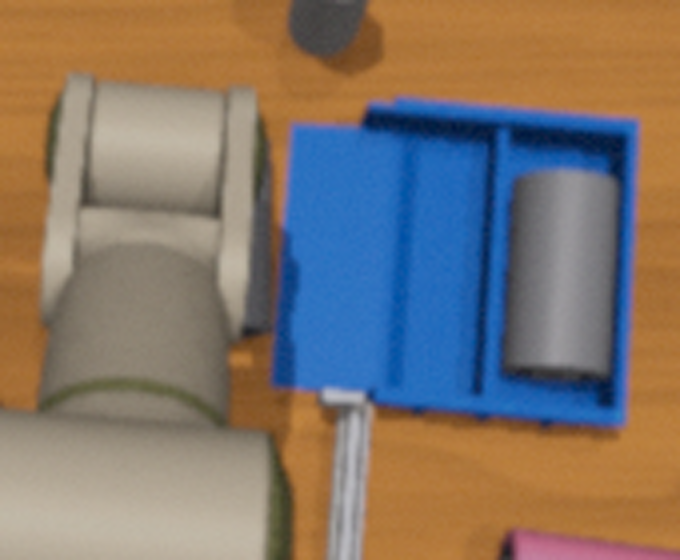

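The roller's leading edge is just ahead of the ramp foot (crop x≈270), but the arm hides most of it. I'll keep pushing slowly and check in the scene camera.

```bash
python3 -m jog '[[0,0,0,-0.004,0,0,100],[0,0,0,-0.004,0,0,100],[0,0,0,-0.005,0,0,100],[0,0,0,-0.005,0,0,100],[0,0,0,-0.005,0,0,100],[0,0,0,-0.005,0,0,100],[0,0,0,-0.005,0,0,100],[0,0,0,-0.005,0,0,100],[0,0,0,-0.005,0,0,100],[0,0,0,-0.005,0,0,100]]' | tail -1
python3 - <<'E'
from h import *
st()
im=optics.get_image("scene");cv2.imwrite("pics/s2.png",cv2.resize(im["pixels"][160:310,160:370],None,fx=3.7,fy=3.7,interpolation=cv2.INTER_CUBIC)[:,:,::-1])
E
```

```text
gripper_force: 0.7
t 5.97 crate mm [-143.8    4.    21.4] tooly yaw err deg 0.04 tilt [ 0.  0. -1.] F [-0.7  0.6  0.7] w 0.0858
```

View pics/s2.png

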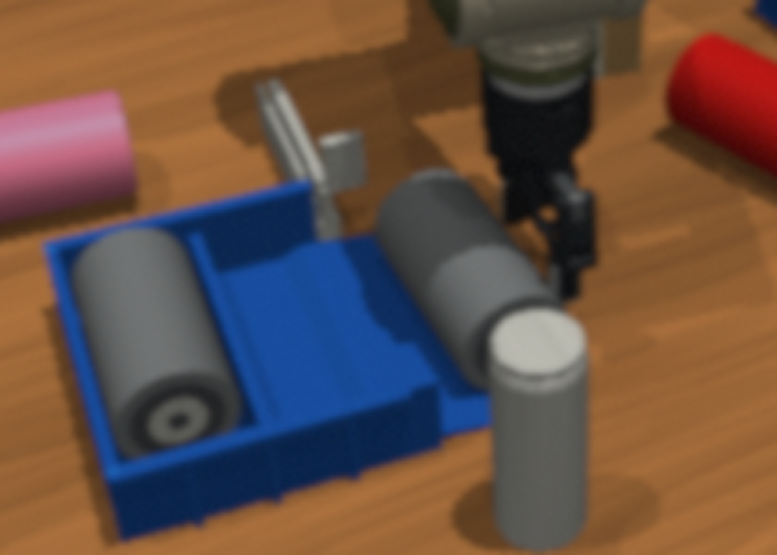

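The roller is at the ramp foot, parallel to the ridge, with the fingers behind it. I'll push up the ramp and raise the tool as I go.

```bash
python3 -m jog '[[0,0,0,-0.005,0,-0.0005,100],[0,0,0,-0.005,0,-0.0005,100],[0,0,0,-0.005,0,-0.0005,100],[0,0,0,-0.005,0,-0.0005,100],[0,0,0,-0.005,0,-0.0005,100],[0,0,0,-0.005,0,-0.0005,100],[0,0,0,-0.005,0,-0.0005,100],[0,0,0,-0.005,0,-0.0005,100],[0,0,0,-0.005,0,-0.0005,100],[0,0,0,-0.005,0,-0.0005,100]]' | tail -1
python3 - <<'E'
from h import *
st()
im=optics.get_image("scene");cv2.imwrite("pics/s3.png",cv2.resize(im["pixels"][160:310,160:370],None,fx=3.7,fy=3.7,interpolation=cv2.INTER_CUBIC)[:,:,::-1])
E
```

```text
gripper_force: 1.5
t 7.28 crate mm [-93.6   3.9  26.4] tooly yaw err deg 0.03 tilt [-0. -0. -1.] F [0.7 2.7 2. ] w 0.0858
```

View pics/s3.png

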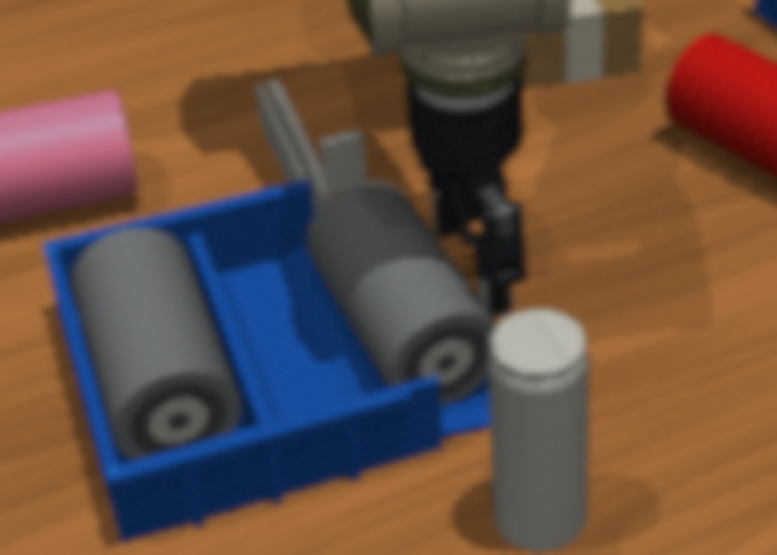

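```bash
python3 -m jog '[[0,0,0,-0.005,0,-0.0005,100],[0,0,0,-0.005,0,-0.0005,100],[0,0,0,-0.005,0,-0.0005,100],[0,0,0,-0.005,0,-0.0005,100],[0,0,0,-0.005,0,-0.0005,100],[0,0,0,-0.005,0,-0.0005,100],[0,0,0,-0.005,0,-0.0005,100],[0,0,0,-0.004,0,-0.0005,100],[0,0,0,-0.004,0,-0.0005,100],[0,0,0,-0.004,0,-0.0005,100]]' | tail -1
python3 -c "from h import *;st()"
python3 -m jog '[[0,0,0,-0.004,0,0,100],[0,0,0,-0.004,0,0,100],[0,0,0,0,0,0,100],[0,0,0,0,0,0,100],[0,0,0,0,0,0,100]]' | tail -1
python3 - <<'E'
from h import *
st()
im=optics.get_image("scene");cv2.imwrite("pics/s4.png",cv2.resize(im["pixels"][160:310,160:370],None,fx=3.7,fy=3.7,interpolation=cv2.INTER_CUBIC)[:,:,::-1])
E
```

```text
gripper_force: 0.0
t 8.57 crate mm [-46.6   3.9  31.3] tooly yaw err deg 0.03 tilt [-0. -0. -1.] F [ 0.2 -0.4  0.2] w 0.0854
gripper_force: 0.0
t 9.2 crate mm [-39.1   4.   31.3] tooly yaw err deg 0.05 tilt [-0.  0. -1.] F [ 0.1  0.2 -0.2] w 0.0854
```

View pics/s4.png

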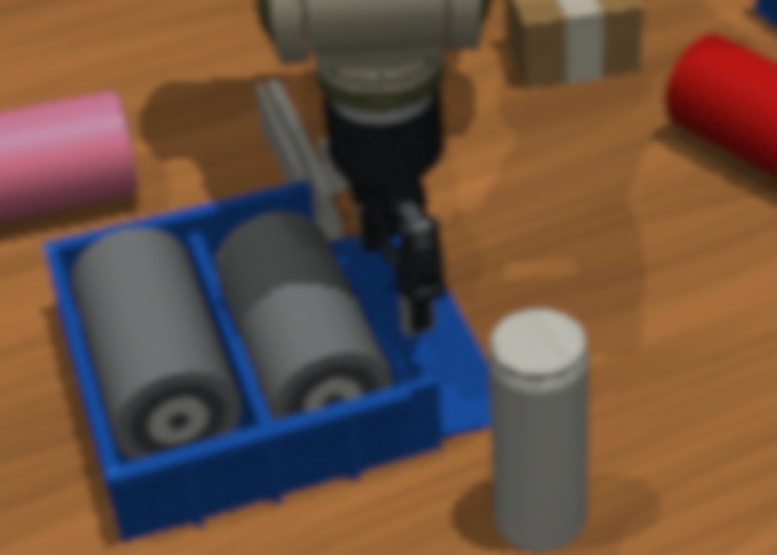

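The roller is seated in the front bay with its front face clear of the fingers, parallel to the packed one. I'll back off, raise the tool, shut the fingers and go behind the gate tab.

```bash
python3 -m jog '[[0,0,0,0.02,0,0,100],[0,0,0,0.02,0,0,100],[0,0,0,0,0,-0.05,0],[0,0,0,0,0,-0.05,0],[0,0,0,0,-0.05,-0.02,0],[0,0,0,0,-0.05,0,0],[0,0,0,-0.02,-0.05,0,0],[0,0,0,-0.02,-0.03,0,0],[0,0,0,0,0,0,0],[0,0,0,0,0,0,0]]' | tail -1
python3 - <<'E'
from h import *
st()
im=optics.get_image("top");x,y,a=np.load("crate.npy");X=np.array([np.cos(a),np.sin(a)]);Y=np.array([-X[1],X[0]])
d=ray(im,np.float64([[477,346]])/3.5+[240,130],.088)[0,:2]-[x,y];print("tab at start image",d@X,d@Y)
P=lambda q,z:np.r_[[x,y]+q[0]*X+q[1]*Y,z]
px=im["pixels"]
cv2.imwrite("pics/t2.png",cv2.resize(px[130:270,290:460],None,fx=4,fy=4,interpolation=cv2.INTER_CUBIC)[:,:,::-1])
E
```

```text
gripper_force: 0.0
t 10.5 crate mm [ -39.5 -175.3  151.5] tooly yaw err deg 0.06 tilt [ 0.001 -0.    -1.   ] F [ 1.2  1.  -0.2] w -0.0005
tab at start image -0.03800749690426513 -0.12028386315080647
```

View pics/t2.png

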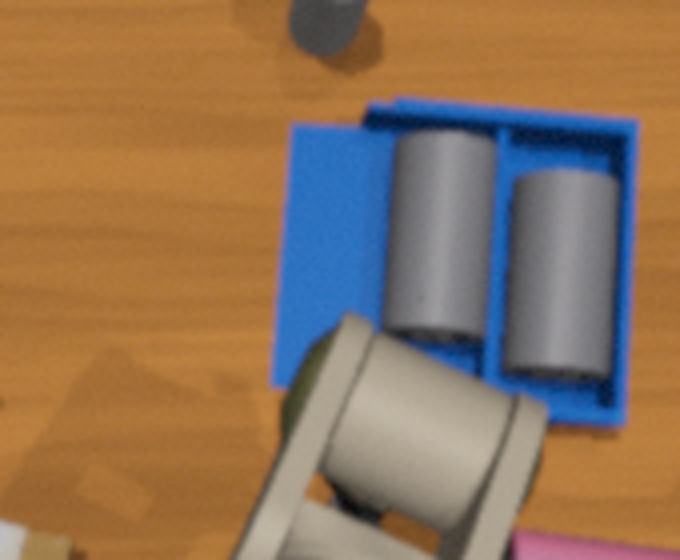

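The front-bay roller spans crop (446,131)–(433,340) and sits near the +y side. I need its y against the ±36 mm limit.

```bash
python3 - <<'E'
from h import *
im=optics.get_image("top");x,y,a=np.load("crate.npy");X=np.array([np.cos(a),np.sin(a)]);Y=np.array([-X[1],X[0]])
def C(p,z):
    d=ray(im,np.float64([p])/4+[290,130],z)[0,:2]-[x,y];return (1e3*np.r_[d@X,d@Y]).round(1)
for z in(.044,.084):print(z,"far end",C((446,131),z),"near end top edge",C((433,328),z),"near low",C((433,342),z))
print("walls top inner +y",C((436,120),.06), "edges",C((388,235),.044),C((492,235),.044))
g=cv2.cvtColor(im["pixels"],cv2.COLOR_RGB2HSV)
m=((g[...,1]<75)).astype(np.uint8);m[:,:386]=0;m[:,414:]=0;m[:155]=0;m[218:]=0
c=max(cv2.findContours(m,0,1)[0],key=cv2.contourArea);m=cv2.drawContours(m*0,[c],-1,1,-1)
th=np.linspace(0,2*np.pi,40)
def sil(p):
    c0=np.r_[[x,y]+p[0]*X+p[1]*Y,.044];A=np.r_[np.cos(p[2])*Y+np.sin(p[2])*X,0];B=np.r_[-A[1],A[0],0]
    P=np.concatenate([c0+e*A*.075+.04*(np.outer(np.cos(th),B)+np.outer(np.sin(th),[0,0,1])) for e in(-1,1)])
    b=np.zeros_like(m);cv2.fillConvexPoly(b,cv2.convexHull((proj(im,P)*16).astype(np.int32)),1,shift=4);return b
L=sorted(((sil((i,j,k))!=m).sum(),i,j,k) for i in np.arange(.02,.042,.002) for j in np.arange(-.01,.05,.002) for k in np.radians(np.arange(-6,7,1)))
print(L[:4],m.sum())
E
```

```text
0.044 far end [31.4 98. ] near end top edge [ 30.2 -57.3] near low [ 30.8 -68.1]
0.084 far end [24.8 86.5] near end top edge [ 23.6 -64.1] near low [ 24.2 -74.6]
walls top inner +y [ 20.6 101.4] edges [-8.3 11.7] [71.  18.8]
[(np.int64(188), np.float64(0.027999999999999994), np.float64(0.014), np.float64(-0.05235987755982989)), (np.int64(190), np.float64(0.03199999999999999), np.float64(0.014), np.float64(-0.05235987755982989)), (np.int64(191), np.float64(0.027999999999999994), np.float64(0.014), np.float64(-0.06981317007977318)), (np.int64(192), np.float64(0.027999999999999994), np.float64(0.016), np.float64(-0.05235987755982989))] 1304
```

The roller is at x≈30, y≈14 mm and nearly square, so it is inside the limits. Next, the gate.

```bash
python3 -m jog '[[0,0,0,0.001,0,0.045,0],[0,0,0,0,0,0.042,0],[0,0,0,0,0.015,0,0],[0,0,0,0,0.01,0,0],[0,0,0,0,0.01,0,0],[0,0,0,0,0.01,0,0],[0,0,0,0,0.01,0,0],[0,0,0,0,0.01,0,0]]'|tail -1
python3 -c "from h import *;st()"
python3 -m jog '[[0,0,0,0,0.012,0,0],[0,0,0,0,0.012,0,0],[0,0,0,0,0.012,0,0],[0,0,0,0,0.012,0,0],[0,0,0,0,0.012,0,0],[0,0,0,0,0.012,0,0],[0,0,0,0,0.012,0,0]]'|tail -1
python3 -c "from h import *;st()"
```

```text
gripper_force: 1.2
t 11.6 crate mm [ -39.9 -110.5   64.5] tooly yaw err deg 0.03 tilt [-0. -0. -1.] F [-2.  -0.3  2.1] w 0.0002
gripper_force: 1.2
t 12.47 crate mm [-39.9 -26.3  64.2] tooly yaw err deg 0.03 tilt [-0.  0. -1.] F [-2.4 -1.6  0.5] w -0.0002
```

Contact shows about 2–3 N of resistance, as expected for the gate. The last bit goes slowly to the end stop.

```bash
python3 -m jog '[[0,0,0,0,0.006,0,0],[0,0,0,0,0.006,0,0],[0,0,0,0,0.004,0,0],[0,0,0,0,0.003,0,0]]'|tail -1
python3 -c "from h import *;st()"
python3 -m jog '[[0,0,0,0,0.002,0,0],[0,0,0,0,0.002,0,0]]'|tail -1
python3 -c "from h import *;st()"
python3 -m jog '[[0,0,0,0,0.002,0,0],[0,0,0,0,0.001,0,0]]'|tail -1
python3 -c "from h import *;st()"
```

```text
gripper_force: 1.0
t 12.97 crate mm [-40.   -7.9  64.3] tooly yaw err deg 0.03 tilt [-0.  0. -1.] F [-2.4 -1.4 -0.8] w -0.0003
gripper_force: 1.0
t 13.22 crate mm [-40.   -4.   64.3] tooly yaw err deg 0.03 tilt [-0.  0. -1.] F [-2.  -0.9 -0.5] w 0.0003
gripper_force: 1.0
t 13.47 crate mm [-40.   -0.9  64.3] tooly yaw err deg 0.04 tilt [ 0.  0. -1.] F [-2.8 -0.5 -0.6] w 0.0001
```

```bash
for i in 1; do python3 -m jog '[[0,0,0,0,0.002,0,0],[0,0,0,0,0.001,0,0]]'|tail -1
python3 -c "from h import *;st()"
python3 -m jog '[[0,0,0,0,0.001,0,0],[0,0,0,0,0.001,0,0]]'|tail -1
python3 -c "from h import *;st()"; done
```

```text
gripper_force: 5.3
t 13.72 crate mm [-40.    0.9  64.3] tooly yaw err deg 0.04 tilt [-0.003  0.    -1.   ] F [-11.5  -0.2   4.7] w -0.0005
gripper_force: 10.0
t 13.97 crate mm [-40.    1.   64.2] tooly yaw err deg 0.05 tilt [-0.008  0.001 -1.   ] F [-19.6  -1.2   9.6] w -0.0001
```

The force jumped to 20 N with no further travel at y≈+1 mm, so this is the end stop. I'll back off, lift clear and verify.

```bash
python3 -m jog '[[0,0,0,0,-0.015,0,0],[0,0,0,0,-0.01,0,0],[0,0,0,0,0,-0.05,0],[0,0,0,0,0,-0.05,0],[0,0,0,0.04,-0.04,0,0],[0,0,0,0.04,-0.04,0,0],[0,0,0,0.04,-0.04,0,0],[0,0,0,0.04,-0.02,0,0],[0,0,0,0.03,0,0,0],[0,0,0,0,0,0,0]]'|tail -1
python3 - <<'E'
from h import *
st();im=optics.get_image("top");s=optics.get_image("scene")
x,y,a=np.load("crate.npy");X=np.array([np.cos(a),np.sin(a)]);Y=np.array([-X[1],X[0]])
print("shut tab expected crop px",(proj(im,[np.r_[[x,y]-.037*X+.016*Y,.088]])-[290,130])*2.6)
b=lambda i,r,c,w:cv2.resize(i["pixels"][r:r+140,c:c+170],(w,int(w*140/170)),interpolation=cv2.INTER_CUBIC)
cv2.imwrite("pics/f.png",np.hstack([b(im,130,290,400),b(s,160,160,400)])[:,:,::-1])
print("scale",400/170)
E
```

```text
gripper_force: 0.0
t 15.22 crate mm [-231.3 -161.1  164.7] tooly yaw err deg 0.2 tilt [ 0.002  0.    -1.   ] F [ 0.1 -0.8  0.2] w -0.0001
shut tab expected crop px [[233.09038156 139.04408158]]
scale 2.3529411764705883
```

View pics/f.png

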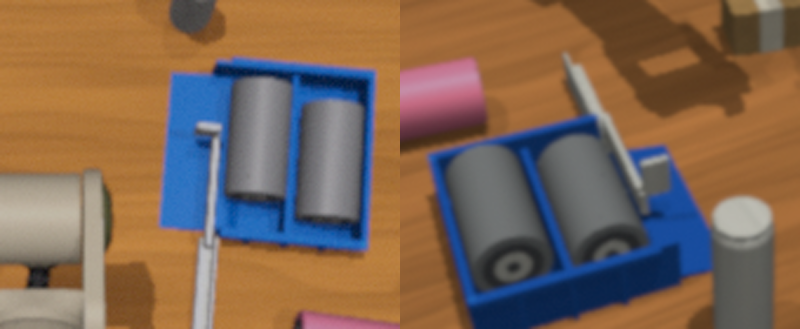

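The gate is shut: the tab is at (208,128) against the expected (211,126). Both rollers are seated and the arm is clear.

```bash
python3 -c "
from rig import job;print(job.close_job())"
```

```text
the job is handed in; nothing more can be done
None
```

The loose roller is in the front bay, the gate is shut against its end stop, and the job is handed in at about 15 s; the hand-in gave no verdict, but the last pictures showed both rollers seated and the arm clear.

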